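# Close the sample cool box: flap down, then lid

### The arm

A 6-joint arm with a two-finger parallel gripper is mounted at the origin on a cart in front of the work surface, level with it; the furniture and walls round the work are solid. World frame = base frame: x ahead of the robot, y to its left, z up, the work surface at z = 0. Lengths are in m, angles in rad, forces in N, time in s.
With the tool pointing down it reaches from about 0.225 to 0.725 m from the base axis. Payload 3.1 kg.
Tool frame: the origin (TCP) lies on the centre line of the jaws, within the pads' length; the fingertips stand 11 mm ahead of it and the grasp point (between the pads) lies 8 mm behind it; y points along the fingers, z is the direction in which the jaws open and shut, and the axes are right-handed (so a half turn about y gives the same grasp; the last joint's range is limited). The gripper opens to 85 mm and grips with 20 to 120 N. Pads are 22 mm wide; open, the fingers measure 114 mm over their backs; the gripper's body (76 mm by 85 mm) begins 54 mm behind the grasp point. The pads swing forward as they close: fully open they stand 13 mm farther back than shut.
Start: joints at [1.191, 0.048, 0.099, 1.622, 0, 1.443], TCP at [0.131, 0.508, 0.242] pointing down, gripper open.
Joint ranges: [-2.91, 2.91], [-0.99, 1.94], [-1.21, 1.42], [-2.12, 2.29], [-1.49, 1.47], [-3.14, 3.14]. Speed limits (rad/s): [2.79, 2.79, 3.14, 3.14, 3.14, 3.14].

### API

Orientations are given as a 3x3 rotation matrix whose columns are the frame's x, y, z axes.
In Python, from rig import r gives the robot as it stands.
- The arm moves only by the shell command python3 -m creep 'ROWS' [OPENING]. ROWS is JSON, one flat list of numbers, 4 for each row, row after row: the shift along the world's x, y, z in m, then the turn about the world's z in rad. A call has 1 to 8 rows; each row shifts and turns the commanded pose from where the row before left it; what a row does not reach is not made up. A row lasts 1/8 s, in which the tool goes at most 62.5 mm and 10.7 degrees, less where a joint would pass 70% of its speed; a pose out of reach is approached as far as the arm can. A call is refused whole if a number of a shift passes 0.0625 or a number of a turn 0.188, either way. A call with a gripper value outside its range is refused whole. OPENING is the finger opening in m, from 0 to 0.0854, set as the call begins (- or left out, the last holds). The fingers move at their own pace and stop on an object; the grip force is fixed at half the most. Time passes only in rows, so rows that do not move let the fingers close. It gives the time, the measured TCP pose, the force and the opening at its end, in the units of the state.
- r.observe(): the state, without advancing time (a new reading comes with each control period).
- r.snapshot(name): name is "side" or "top" or "wrist"; returns a dict with "frame" (480x640x3 uint8, red, green, blue), "depth" (480x640 float32, m along the optical axis (not along the pixel's ray), 0 where there is no reading), "camera_matrix" (3x3 intrinsics, pixels), "cam_to_world" (4x4, takes a point from camera to world coordinates); the wrist camera has in their place "T_tool_cam" (4x4, takes a point from camera to tool coordinates, whose origin is the TCP and whose axes are the tool frame's). Camera axes: x right, y down, z forward; pixel columns grow to the right and rows downward; lengths in m; the calibration is good to about 2 mm. The wrist camera is an equidistant fisheye: a pixel r from the principal point sees the ray r / f radians off the axis. A picture is of the moment at which its call begins: read the wrist's pose just before it.
- r.finish_job(): hands the job in, once; it reports no verdict.
The state is a dict: "time": time; "q": joint angles; "qvel": joint speeds; "effort": joint torques, N m; "ee_pos": TCP position; "orientation": TCP orientation; "wrist_force": force on the tool from outside, world axes, zero at the start; "torque": the same for the moment, N m; "width": opening from 0.0 (shut) to 1.0 (fully open).
Only numpy, scipy, OpenCV 4.12 (cv2) and the standard library are available. Lean on these libraries where they do the work, as an engineer would, in place of code of your own. Each camera call takes 0.05 s, during which the arm holds its last target. There are 200 camera calls.

### The job

Close up the blue sample cool box for transport: first push the upright orange flap over until it lies flat above the two jars, and only then push the white lid over from behind until it is fully shut on the box. Work only with the fingertips or the outside of the fingers: do not pinch, lift or force anything, leave the jars and the things standing round the box where they are, and finish with the hand clear.

Things in the scene. Friction and masses are not known exactly. Their poses are not given: they have to be found in the camera images.
- cool_box: Insulated box, blue outside, 170 (its x) x 200 (its y) x 115 mm high without lid, walls 15 mm, fixed to the trolley. Origin at the centre of its underside, z up. The lid is hinged along its +y side (the left side seen from the robot), the flap along the inside of its -y (right) wall; both hinge axes run along the box's x. In the box's +y part stand a cold pack and a low partition, tops 75 and 77 mm above the trolley; the jars stand in the -y part.
- flap (a joint): Orange hold-down flap, 122 mm wide (box x), 110 mm from hinge to free edge, 5 mm thick. Angle in rad: 0 = lying flat inside the box on its ledges (its mid-plane 85 mm above the trolley, 30 mm below the box rim), about 1.57 = upright; it leans a few degrees either way at the start. It folds towards the box's +y. Stiff hinge (about 0.08 N m): it stays where it is left; 1 to 2 N near its free edge moves it. The hinge stops at 0.
- flap_hinge (a point): Middle of the flap's hinge axis: 80 mm to -y of the box's centre, 85 mm above the trolley. Its axes are the flap's own: y from the hinge to the free edge, z normal to the flap, on its upper side when it lies flat.
- flap_edge (a point): Middle of the flap's free edge, half-way through its thickness, 110 mm from the hinge axis. Same axes as flap_hinge.
- lid (a joint): White lid, 174 mm wide (box x), 204 mm from hinge to free edge, 22 mm thick, with a shallow 6 mm grey plug on its inner face. Angle in rad: 0 = shut flat on the rim, 1.57 = upright, 1.65 to 1.95 at the start (leaning outwards over the box's +y side). Stiff hinge (0.45 N m) that holds the lid where it is left; it takes 2 to 5 N near the free edge. The hinge stops at 0; the shut lid's top is 137 mm above the trolley.
- lid_hinge (a point): Middle of the lid's hinge axis, in the plane of the lid's inner face: 100 mm to +y of the box's centre, 115 mm above the trolley. Its axes are the lid's own: -y from the hinge to the free edge, z normal to the lid, outwards (up when it is shut).
- lid_edge (a point): Middle of the lid's free edge on its OUTER face: 204 mm from the hinge along the lid and 22 mm out from the inner face. With the lid shut it lies 104 mm to -y of the box's centre, 137 mm up.
- jar_a: Sample jar with a red lid, 56 mm in diameter, 60 mm high, loose, standing in the box; origin at the centre of its underside.
- jar_b: Second such jar beside the first, 56 x 60 mm, loose in the box; origin at the centre of its underside.
- green_bottle: Small white bottle with a green cap, 42 mm in diameter, 80 mm high, loose, standing beside the box; origin at the centre of its underside. Bystander.
- blue_bottle: Small white bottle with a blue cap, 42 x 80 mm, loose, standing beside the box; origin at the centre of its underside. Bystander.
- timer: White bench timer, 34 x 62 x 40 mm high, loose, beside the box; origin at the centre of its underside. Bystander.
- marker: White marker with a red cap, 16 x 128 x 18 mm, loose, lying beside the box; origin at the centre of its underside. Bystander.
Things that resemble listed ones, but are neither listed nor needed, are in the scene too. What is shaped like the jar_b but purple or yellow is not meant. What is shaped like the jar_a but yellow is not meant.

How it is judged:
On the way, in this order (a step that is already met when the one before it is completed fails the run):
1. the flap lies flat above the jars while the lid still stands open (value of joint flap below 0.1 rad and value of joint lid above 0.9 rad), for 0.2 s.
2. the lid is shut over the flat flap (value of joint lid below 0.05 rad and value of joint flap below 0.1 rad), for 0.2 s.
At the end, for the whole second after the job is handed in: The flap lies flat (within 0.10 rad) and the lid is shut over it (within 0.05 rad); the jars and the four things round the box stand at rest, upright, within 30 mm of where they were (all of step 2 and value of joint lid above -0.05 rad and linear speed of each of jar_a, jar_b, green_bottle, blue_bottle, timer, marker below 0.02 m/s and distance of each of jar_a, jar_b, green_bottle, blue_bottle, timer, marker from where it was at the start of the episode below 0.03 m and angle between each of jar_a, jar_b, green_bottle, blue_bottle, timer's own z axis and vertical below 0.2 rad); the robot touches nothing.
It fails at once if the lid is swung down while the flap still stands up (value of joint lid below 0.8 rad and value of joint flap above 0.25 rad).
It fails at once if a jar in the box is lifted or displaced by more than 30 mm (distance of any of jar_a, jar_b from where it was at the start of the episode above 0.03 m).
It fails at once if a thing beside the box is lifted, carried or knocked more than 30 mm away (distance of any of green_bottle, blue_bottle, timer, marker from where it was at the start of the episode above 0.03 m).
It fails at once if the flap or the lid is forced: more than 60 N from the fingers (contact force between the fingers and flap above 60 N or contact force between the fingers and lid above 60 N).
It also fails if it takes over 59 s, if anything falls off the work surface, if the arm or the gripper's body presses on something with over 40 N, if the wrist force passes 120 N, or if a joint passes its speed limit or range.

## Working session

There is one attempt and no reset: what is moved stays moved. The work goes in short steps, Python scripts to look and compute and a shell command to move; the robot and the scene stay as the last step left them, time stands still between calls to the robot, and variables do not carry over. Pictures are saved under pics/ and viewed, on a budget of 10 in all, crops included, one or two more only if the job needs it, and the job is handed in when it is done.

```bash
mkdir -p pics; ls; python3 - <<'E'
from rig import r
import cv2,pickle
d={}
for n in("top","side"):
    s=r.snapshot(n); d[n]=s; cv2.imwrite(f"pics/{n}0.png",s["frame"][:,:,::-1])
    print(n,s["camera_matrix"].round(1).tolist(),s["cam_to_world"].round(3).tolist())
pickle.dump(d,open("s0.pkl","wb"))
o=r.observe();print(o)
E
```

```text
pics
top [[446.5, 0.0, 317.4], [0.0, 446.5, 240.2], [0.0, 0.0, 1.0]] [[0.014, -0.99, 0.138, 0.41], [-1.0, -0.014, 0.0, -0.089], [0.002, -0.138, -0.99, 0.967], [0.0, 0.0, 0.0, 1.0]]
side [[465.0, 0.0, 319.1], [0.0, 465.0, 239.7], [0.0, 0.0, 1.0]] [[-0.009, 0.527, -0.85, 1.376], [1.0, 0.019, 0.001, -0.081], [0.016, -0.85, -0.527, 0.597], [0.0, 0.0, 0.0, 1.0]]
{'time': 0.1, 'q': array([1.19120791e+00, 4.86654122e-02, 9.77459511e-02, 1.62198071e+00,
       2.54857344e-05, 1.44301861e+00]), 'qvel': array([-0.00128435, -0.00242923,  0.00204288,  0.00122582, -0.00029986,
        0.00036611]), 'effort': array([ 2.56259664e-03, -3.39849794e+01,  3.20936608e+01,  1.57786551e-02,
       -2.04450648e-04, -4.80489589e-06]), 'ee_pos': array([0.13060634, 0.50795617, 0.24123575]), 'orientation': array([[ 9.68462733e-01, -8.03223914e-04,  2.49157157e-01],
       [-2.49158279e-01, -1.94463737e-03,  9.68460826e-01],
       [-2.93370576e-04, -9.99997787e-01, -2.08343871e-03]]), 'wrist_force': array([ 0.78087628, -0.17474697, -0.20521986]), 'torque': array([ 0.07652036,  0.02924102, -0.00681496]), 'width': 0.9998035602301056}
```

View pics/top0.png

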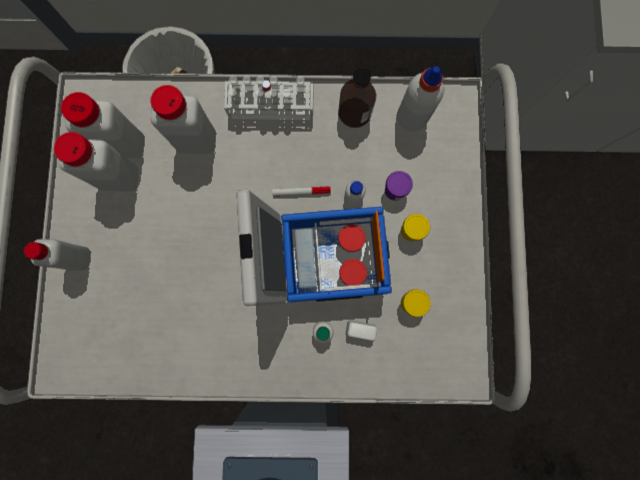

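View pics/side0.png

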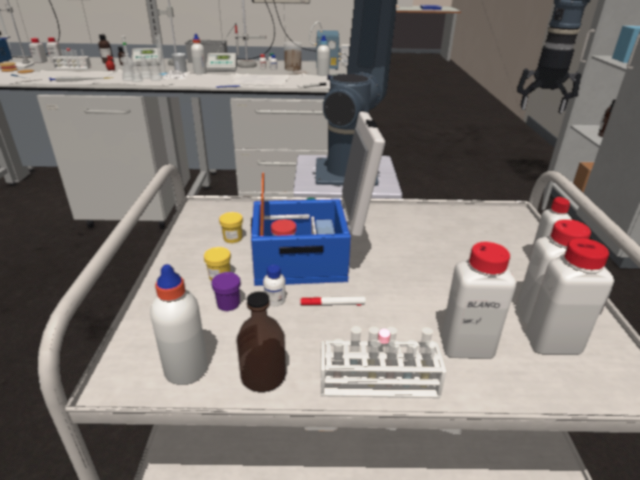

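The top view shows the blue box at about (337,254), the orange flap near column 380 and the lid at columns 240-285. The green bottle (323,332) and timer (361,331) are in front of the box, with the blue bottle (356,190) and marker (302,191) behind it. Next I'll measure these.

```bash
cat > m.py <<'E'
import numpy as np,cv2
def cloud(s):
    K=s["camera_matrix"];d=s["depth"];v,u=np.mgrid[:480,:640]
    p=np.stack([(u-K[0,2])/K[0,0]*d,(v-K[1,2])/K[1,1]*d,d],-1)
    T=s["cam_to_world"];P=p@T[:3,:3].T+T[:3,3];P[d==0]=np.nan
    return P,cv2.cvtColor(s["frame"],cv2.COLOR_RGB2HSV)
def box(d):
    P,h=cloud(d["top"])
    m=(h[...,0]>100)&(h[...,0]<125)&(h[...,1]>150)&(abs(P[...,2]-.115)<.01)
    q=P[m];q=q[(abs(q[:,0]-.4)<.15)&(abs(q[:,1]+.12)<.15)]
    (c,sz,a)=cv2.minAreaRect((q[:,:2]*1000).astype(np.float32));
    return q,c,sz,a
E
python3 - <<'E'
import pickle,numpy as np,cv2
from m import *
d=pickle.load(open("s0.pkl","rb"))
q,c,sz,a=box(d);print("rim",np.median(q[:,2]),c,sz,a)
for n in d:
    P,h=cloud(d[n]);H,S,V=[h[...,i] for i in range(3)]
    m=(H>4)&(H<16)&(S>150)&(P[...,2]>.09)&(abs(P[...,0]-.4)<.2)&(abs(P[...,1]+.2)<.1)
    q=P[m];print(n,"flap",len(q))
    if len(q)>5:
        t=q[q[:,2]>np.nanpercentile(q[:,2],85)];print(t.min(0),t.max(0),t.mean(0)); print(q.min(0),q.max(0))
    m=(S<40)&(P[...,2]>.13)&(abs(P[...,0]-.4)<.2)&(abs(P[...,1]-.03)<.12)
    q=P[m];print("lid",len(q))
    if len(q)>5:
        t=q[q[:,2]>np.nanpercentile(q[:,2],90)];print(t.min(0),t.max(0),t.mean(0))
        # plane y=f(z)
        for z in np.arange(.14,.34,.03):
            k=q[abs(q[:,2]-z)<.008]
            if len(k): print(z.round(2),len(k),k[:,1].min().round(3),np.median(k[:,1]).round(3),k[:,1].max().round(3),k[:,0].min().round(3),k[:,0].max().round(3))
P,h=cloud(d["top"])
for nm,(u,v) in dict(green=(323,332),timer=(361,331),blue=(356,189),marker=(302,191),mk2=(326,190),ja=(351,238),jb=(352,272),purple=(399,184),y1=(416,227),y2=(416,303)).items():
    print(nm,np.nanmedian(P[v-2:v+3,u-2:u+3],axis=(0,1)).round(3))
E
```

```text
rim 0.1148799159607643 (488.91864013671875, -125.51560974121094) (138.54566955566406, 200.5406951904297) 4.857498645782471
top flap 445
[ 0.45210688 -0.20272118  0.19499113] [ 0.56797834 -0.19090202  0.19854845] [ 0.51175305 -0.19666471  0.19603927]
[ 0.45167403 -0.20567974  0.0947384 ] [ 0.57176876 -0.18943953  0.19854845]
lid 4530
[0.408292   0.00214652 0.31639368] [0.57235092 0.02699157 0.32345749] [0.49027094 0.0154756  0.31882855]
0.14 54 -0.031 -0.027 -0.011 0.409 0.579
0.17 194 -0.029 -0.022 -0.007 0.407 0.578
0.2 207 -0.024 -0.018 -0.001 0.407 0.578
0.23 243 -0.02 -0.013 0.003 0.407 0.577
0.26 270 -0.015 -0.008 0.008 0.405 0.578
0.29 653 -0.01 -0.0 0.013 0.405 0.576
0.32 1525 -0.002 0.016 0.033 0.405 0.576
side flap 51
[ 0.56147182 -0.19313479  0.17602757] [ 0.5756744  -0.19198438  0.19411197] [ 0.57039091 -0.1924314   0.18637419]
[ 0.56147182 -0.19799447  0.11247919] [ 0.5756744  -0.19198438  0.19411197]
lid 3022
[ 0.40787657 -0.00075669  0.31191886] [0.57886342 0.03243039 0.32132633] [0.50491158 0.01538504 0.31527561]
0.14 138 -0.031 -0.012 0.01 0.433 0.582
0.17 220 -0.028 -0.013 0.013 0.433 0.582
0.2 231 -0.024 -0.01 0.017 0.43 0.581
0.23 244 -0.02 -0.004 0.024 0.431 0.582
0.26 255 -0.015 0.001 0.028 0.429 0.581
0.29 337 -0.01 0.004 0.032 0.411 0.581
0.32 299 -0.001 0.015 0.032 0.408 0.579
green [ 0.354 -0.102  0.08 ]
timer [ 0.354 -0.18   0.04 ]
blue [ 0.641 -0.166  0.08 ]
marker [ 0.651 -0.053  0.016]
mk2 [ 0.654 -0.106  0.016]
ja [ 0.54  -0.156  0.075]
jb [ 0.472 -0.159  0.075]
purple [ 0.658 -0.257  0.06 ]
y1 [ 0.567 -0.291  0.059]
y2 [ 0.412 -0.289  0.06 ]
```

```bash
python3 - <<'E'
import pickle,numpy as np
from m import *
d=pickle.load(open("s0.pkl","rb"))
P,h=cloud(d["top"]);H,S,V=[h[...,i] for i in range(3)]
def line(m,n):
    q=P[m]; f=np.polyfit(q[:,0],q[:,1],1)
    print(n,len(q),"yaw",-f[0].round(4),"y at .49",np.polyval(f,.49).round(4),"res",np.std(q[:,1]-np.polyval(f,q[:,0])).round(4),q[:,0].min().round(3),q[:,0].max().round(3),"z",np.median(q[:,2]).round(3))
line((H>4)&(H<16)&(S>150)&(P[...,2]>.190)&(abs(P[...,0]-.5)<.09)&(abs(P[...,1]+.2)<.05),"flaptop")
line((S<40)&(P[...,2]>.314)&(abs(P[...,0]-.49)<.1)&(abs(P[...,1]-.015)<.03),"lidtop")
b=(H>100)&(H<125)&(S>150)&(abs(P[...,2]-.115)<.004)
line(b&(abs(P[...,1]+.218)<.012)&(abs(P[...,0]-.49)<.06),"rim-y")
line(b&(abs(P[...,1]+.033)<.012)&(abs(P[...,0]-.49)<.06),"rim+y")
for y in (-.2,-.125,-.05):
    q=P[b&(abs(P[...,1]-y)<.01)&(abs(P[...,0]-.49)<.12)];print(y,q[:,0].min(),q[:,0].max())
E
```

```text
flaptop 164 yaw -0.0952 y at .49 -0.1985 res 0.0011 0.452 0.572 z 0.195
lidtop 1154 yaw -0.0961 y at .49 0.0152 res 0.0049 0.407 0.576 z 0.316
rim-y 352 yaw -0.0286 y at .49 -0.2181 res 0.0043 0.43 0.549 z 0.115
rim+y 453 yaw -0.0998 y at .49 -0.0326 res 0.0041 0.431 0.55 z 0.115
-0.2 0.42783968896210434 0.5970307714705813
-0.125 0.41924645042684666 0.5899027698860196
-0.05 0.41253634370053344 0.5826626195563239
```

```bash
python3 -m creep '[0.05,-0.06,0,0.15, 0.05,-0.06,0,0.15, 0.03,-0.06,0,0, 0.02,-0.06,0,0, 0.01,-0.06,0,0, 0.01,-0.06,0,0, 0,-0.06,0,0, 0,-0.06,0,0]' 0
```

```text
time: 1.1
ee_pos: [0.278, 0.0557, 0.2419]
orientation: [[0.999, 0.001, -0.049], [0.049, -0.0, 0.999], [0.001, -1.0, -0.0]]
wrist_force: [1.3, 0.3, 0.7]
width: 0.002
```

```bash
python3 -m creep '[0,-0.06,0,0.046, 0,-0.06,0,0, 0,-0.06,0,0, 0,-0.06,0,0, 0.03,-0.06,0,0, 0.06,-0.016,0,0, 0.06,0,0,0, 0.06,0,0,0]'; python3 -m creep '[0.03,0,-0.02,0, 0,0,-0.02,0, 0,0,0,0]'; python3 - <<'E'
from rig import r
import cv2
s=r.snapshot("side");cv2.imwrite("pics/side1.png",cv2.resize(s["frame"][60:300,180:440],None,fx=2.3,fy=2.3)[:,:,::-1])
from m import *
P,h=cloud(s);print(r.observe()["ee_pos"])
m=(abs(P[...,0]-.52)<.06)&(abs(P[...,1]+.265)<.05)&(P[...,2]>.1)
q=P[m]
for z in np.arange(.15,.4,.01):
    k=q[abs(q[:,2]-z)<.005]
    if len(k):print(z.round(2),len(k),k[:,1].min().round(3),k[:,1].max().round(3),k[:,0].max().round(3))
print(q[:,2].min())
E
```

```text
time: 2.1
ee_pos: [0.4879, -0.255, 0.2415]
orientation: [[0.996, -0.001, -0.092], [0.092, 0.0, 0.996], [-0.001, -1.0, 0.0]]
wrist_force: [-0.1, -1.8, 0.9]
width: -0.002
time: 2.48
ee_pos: [0.5153, -0.2535, 0.1992]
orientation: [[0.996, -0.005, -0.094], [0.094, 0.003, 0.996], [-0.005, -1.0, 0.004]]
wrist_force: [0.2, 0.8, 0.6]
width: -0.004
[ 0.51561896 -0.25401809  0.20093243]
0.19 23 -0.262 -0.245 0.53
0.2 62 -0.266 -0.239 0.529
0.21 62 -0.265 -0.239 0.529
0.22 71 -0.265 -0.238 0.531
0.23 86 -0.281 -0.223 0.531
0.24 195 -0.288 -0.216 0.534
0.25 157 -0.296 -0.216 0.535
0.26 158 -0.304 -0.215 0.535
0.27 197 -0.313 -0.216 0.537
0.28 249 -0.312 -0.217 0.539
0.29 232 -0.302 -0.215 0.539
0.3 217 -0.295 -0.215 0.538
0.31 105 -0.289 -0.215 0.543
0.32 191 -0.289 -0.216 0.555
0.33 221 -0.288 -0.216 0.556
0.34 221 -0.289 -0.216 0.556
0.35 223 -0.288 -0.216 0.557
0.36 281 -0.29 -0.217 0.557
0.37 185 -0.285 -0.219 0.553
0.38 220 -0.285 -0.22 0.553
0.39 216 -0.285 -0.22 0.553
0.10045855755681693
```

```bash
python3 -m creep '[-0.002,0.02,-0.016,0, -0.001,0.01,0,0, -0.001,0.01,0,0, -0.001,0.01,0,0, -0.001,0.009,-0.002,0, -0.001,0.008,-0.002,0, -0.001,0.008,-0.004,0, 0,0,0,0]'; python3 -m creep '[-0.001,0.008,-0.004,0, -0.001,0.008,-0.006,0, -0.001,0.007,-0.005,0, 0,0.006,-0.007,0, -0.001,0.006,-0.006,0, 0,0.004,-0.008,0, 0,0.005,-0.008,0, 0,0,0,0]'
```

```text
time: 3.52
ee_pos: [0.508, -0.1787, 0.1776]
orientation: [[0.996, -0.001, -0.095], [0.095, 0.001, 0.996], [-0.001, -1.0, 0.001]]
wrist_force: [0.7, -0.9, 0.9]
width: -0.001
time: 4.53
ee_pos: [0.5037, -0.1349, 0.1331]
orientation: [[0.996, -0.002, -0.094], [0.094, 0.001, 0.996], [-0.002, -1.0, 0.001]]
wrist_force: [-0.4, -0.4, 0.5]
width: 0.002
```

```bash
python3 - <<'E'
from rig import r
import cv2
s=r.snapshot("side");cv2.imwrite("pics/side1.png",cv2.resize(s["frame"][60:300,180:440],None,fx=2.3,fy=2.3)[:,:,::-1])
E
```

```text
(no output)
```

View pics/side1.png

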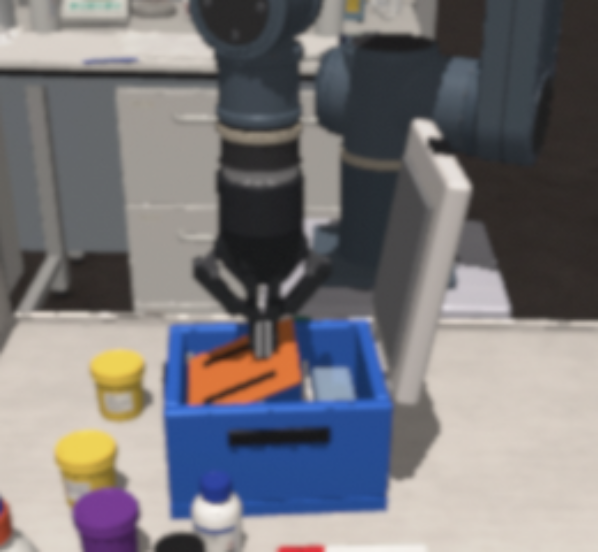

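The flap (crop around (245,365)) is folded most of the way, with the fingers on its upper face and the lid still open. I'll keep pushing it down.

```bash
python3 -m creep '[0,0.003,-0.008,0, 0,0.003,-0.008,0, 0,0.001,-0.008,0, 0,0.001,-0.006,0, 0,0,-0.004,0, 0,0,-0.002,0, 0,0,0,0]'
```

```text
time: 5.45
ee_pos: [0.5043, -0.1276, 0.0986]
orientation: [[0.996, -0.0, -0.094], [0.094, 0.0, 0.996], [-0.0, -1.0, 0.0]]
wrist_force: [-1.4, 0.8, 1.4]
width: -0.001
```

```bash
python3 -m creep '[0,0,-0.002,0, 0,0,0,0, 0,0,0,0]';python3 -m creep '[0,0,-0.002,0, 0,0,0,0, 0,0,0,0]'
```

```text
time: 5.82
ee_pos: [0.5044, -0.1276, 0.0984]
orientation: [[0.996, 0.001, -0.094], [0.094, -0.0, 0.996], [0.001, -1.0, -0.0]]
wrist_force: [-4.9, 1.4, 9.1]
width: -0.001
time: 6.2
ee_pos: [0.5045, -0.1276, 0.0983]
orientation: [[0.996, 0.002, -0.094], [0.094, -0.001, 0.996], [0.001, -1.0, -0.001]]
wrist_force: [-6.3, 2.6, 16.6]
width: 0.0
```

Contact is firm at 16.6 N with no further travel, so the flap is on its stop. I'll retreat and check from above.

```bash
python3 -m creep '[0,0,0.03,0, 0,-0.03,0.05,0, 0,-0.06,0.06,0, -0.06,-0.04,0,0, -0.06,0,0,0, -0.06,0,0,0, -0.04,0,0,0, 0,0.03,0,0]'; python3 -m creep '[0,0.0,0,0]'; python3 - <<'E'
from rig import r
from m import *
s=r.snapshot("top");cv2.imwrite("pics/top1.png",s["frame"][140:360,180:500,::-1].repeat(2,0).repeat(2,1))
P,h=cloud(s);H,S=h[...,0],h[...,1]
m=(H>4)&(H<16)&(S>150)&(abs(P[...,0]-.5)<.09)&(P[...,1]>-.21)&(P[...,1]<-.08)&(P[...,2]>.06)
q=P[m];yp=q@[-.095,.995,0]
f=np.polyfit(yp,q[:,2],1);print(len(q),"slope",f,"z",np.percentile(q[:,2],[5,50,95]),np.ptp(yp))
E
```

```text
time: 7.2
ee_pos: [0.2903, -0.2078, 0.2185]
orientation: [[0.996, 0.0, -0.086], [0.086, -0.002, 0.996], [0.0, -1.0, -0.002]]
wrist_force: [1.1, 0.6, 0.3]
width: -0.0
time: 7.32
ee_pos: [0.292, -0.206, 0.2188]
orientation: [[0.996, 0.001, -0.094], [0.094, -0.001, 0.996], [0.001, -1.0, -0.001]]
wrist_force: [0.1, -0.8, 0.2]
width: 0.004
2972 slope [5.64431185e-05 8.77749348e-02] z [0.08525476 0.08774854 0.09041879] 0.10967754042108971
```

View pics/top1.png

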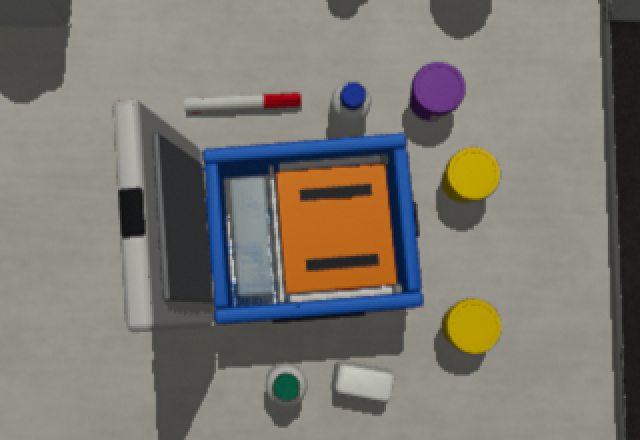

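The flap lies flat: its top face is at 87.7 mm with zero slope, and the bystanders haven't moved. Next I'll go round the front to the lid's outer side.

```bash
python3 -m creep '[-0.01,0.05,0.02,0, 0,0.06,0.03,0, 0,0.06,0.032,0, 0,0.06,0,0, 0,0.06,0,0, 0.05,0.016,0,0, 0.05,0,0,0, 0.05,0,0,0]'; python3 -m creep '[0.05,0,0,0, 0,0,0,0]'; python3 - <<'E'
from rig import r
import cv2
s=r.snapshot("side");cv2.imwrite("pics/side2.png",cv2.resize(s["frame"][40:300,200:460],None,fx=2.2,fy=2.2)[:,:,::-1])
E
```

```text
time: 8.38
ee_pos: [0.4348, 0.0915, 0.2956]
orientation: [[0.995, 0.001, -0.097], [0.097, -0.001, 0.995], [0.001, -1.0, -0.001]]
wrist_force: [0.7, 0.0, 0.2]
width: -0.005
time: 8.62
ee_pos: [0.4856, 0.0904, 0.292]
orientation: [[0.996, -0.005, -0.094], [0.094, -0.001, 0.996], [-0.005, -1.0, -0.0]]
wrist_force: [-0.4, 1.2, -0.8]
width: 0.003
```

View pics/side2.png

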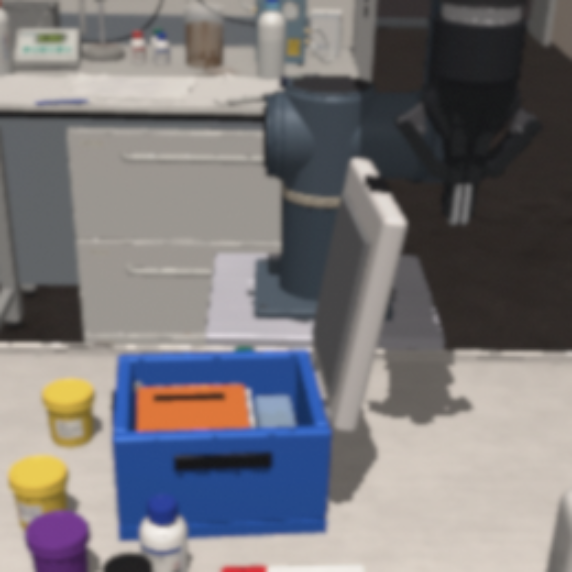

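The fingertips at (460,215) are beside the lid's outer face near its top edge. The hand body is above the lid and the flap is flat. Now I'll push.

```bash
python3 -m creep '[0.003,-0.03,0,0, 0.002,-0.02,0,0, 0.001,-0.012,0,0, 0.001,-0.012,0,0, 0.001,-0.012,0.002,0, 0.001,-0.012,0.002,0, 0.001,-0.012,0,0, 0,0,0,0]'; python3 -m creep '[0.002,-0.015,0,0, 0.002,-0.015,-0.002,0, 0.001,-0.015,-0.004,0, 0.002,-0.015,-0.005,0, 0,0,0,0]'
```

```text
time: 9.68
ee_pos: [0.4924, -0.0209, 0.2996]
orientation: [[0.996, -0.001, -0.092], [0.092, -0.002, 0.996], [-0.001, -1.0, -0.002]]
wrist_force: [-0.3, -0.5, -0.2]
width: -0.001
time: 10.3
ee_pos: [0.4995, -0.0812, 0.2881]
orientation: [[0.996, -0.001, -0.091], [0.091, -0.001, 0.996], [-0.001, -1.0, -0.001]]
wrist_force: [-1.0, 0.8, 0.3]
width: -0.002
```

```bash
python3 -m creep '[0.001,-0.012,-0.007,0, 0.001,-0.012,-0.008,0, 0.001,-0.012,-0.008,0, 0.001,-0.012,-0.01,0, 0.001,-0.011,-0.011,0, 0.001,-0.01,-0.012,0, 0.001,-0.01,-0.014,0, 0,0,0,0]'; python3 - <<'E'
from rig import r
import cv2
s=r.snapshot("side");cv2.imwrite("pics/side3.png",cv2.resize(s["frame"][40:300,200:460],None,fx=2.2,fy=2.2)[:,:,::-1])
E
```

```text
time: 11.3
ee_pos: [0.5052, -0.1586, 0.2163]
orientation: [[0.996, -0.004, -0.093], [0.093, 0.002, 0.996], [-0.004, -1.0, 0.002]]
wrist_force: [0.3, 0.6, 0.1]
width: -0.002
```

View pics/side3.png

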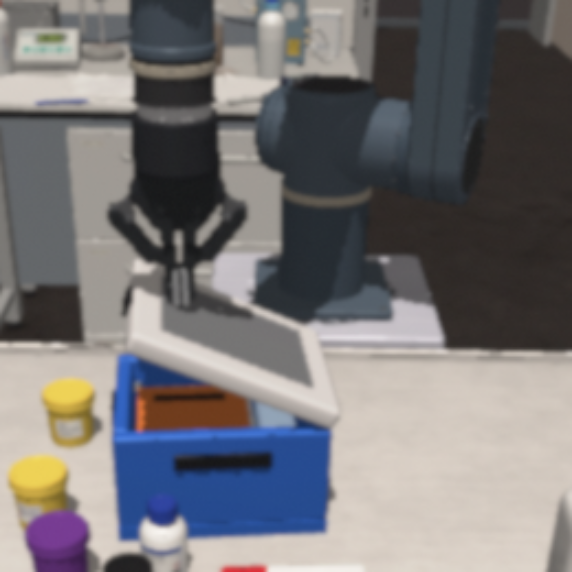

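The lid is at roughly 0.4 rad with the fingertips on its outer face near the free edge (180,300), and the flap is still flat below it. I'll carry on down.

```bash
python3 -m creep '[0.001,-0.007,-0.014,0, 0.001,-0.006,-0.014,0, 0,-0.004,-0.014,0, 0,-0.002,-0.012,0, 0,-0.002,-0.008,0, 0,0,-0.004,0, 0,0,-0.002,0, 0,0,0,0]'; python3 -m creep '[0,0,-0.002,0, 0,0,0,0, 0,0,0,0]'
```

```text
time: 12.35
ee_pos: [0.5084, -0.1791, 0.1509]
orientation: [[0.996, -0.0, -0.094], [0.094, 0.001, 0.996], [0.0, -1.0, 0.001]]
wrist_force: [0.3, -1.0, -0.4]
width: -0.0
time: 12.72
ee_pos: [0.5086, -0.1793, 0.1489]
orientation: [[0.996, 0.0, -0.094], [0.094, 0.0, 0.996], [0.0, -1.0, 0.0]]
wrist_force: [0.3, 0.7, 0.1]
width: 0.001
```

```bash
python3 -m creep '[0,0,-0.002,0, 0,0,0,0, 0,0,0,0]'; python3 -m creep '[0,0,-0.002,0, 0,0,0,0, 0,0,0,0]'; python3 -m creep '[0,0,-0.001,0, 0,0,0,0, 0,0,0,0]'
```

```text
time: 13.1
ee_pos: [0.5086, -0.1795, 0.148]
orientation: [[0.996, 0.001, -0.094], [0.094, -0.001, 0.996], [0.001, -1.0, -0.001]]
wrist_force: [-1.9, 0.8, 5.5]
width: -0.003
time: 13.48
ee_pos: [0.5086, -0.1795, 0.1479]
orientation: [[0.996, 0.002, -0.094], [0.094, -0.001, 0.996], [0.002, -1.0, -0.001]]
wrist_force: [-3.6, 2.6, 11.7]
width: 0.001
time: 13.85
ee_pos: [0.5086, -0.1795, 0.1479]
orientation: [[0.996, 0.003, -0.094], [0.094, -0.001, 0.996], [0.002, -1.0, -0.002]]
wrist_force: [-4.7, 2.4, 15.6]
width: -0.0
```

The lid is on its stop, with force up to 15.6 N and no travel. I'll back off and verify.

```bash
python3 -m creep '[0,0,0.03,0, 0,0,0.05,0, 0,0,0.06,0, -0.06,0,0,0, -0.06,0,0,0, -0.06,0,0,0, -0.04,0,0,0, 0,0,0,0]'; python3 - <<'E'
from rig import r
from m import *
import pickle
s=r.snapshot("top");cv2.imwrite("pics/top2.png",s["frame"][140:360,180:500,::-1].repeat(2,0).repeat(2,1))
P,h=cloud(s);S=h[...,1]
m=(S<40)&(abs(P[...,0]-.5)<.07)&(abs(P[...,1]+.125)<.09)&(P[...,2]>.1)
q=P[m];yp=q@[-.095,.995,0]
print(len(q),"slope",np.polyfit(yp,q[:,2],1)[0],"z",np.percentile(q[:,2],[5,50,95]))
for nm,(u,v) in dict(green=(323,332),timer=(361,331),blue=(356,189),marker=(302,191)).items():
    print(nm,np.nanmedian(P[v-2:v+3,u-2:u+3],axis=(0,1)).round(3))
print(r.observe()["wrist_force"],r.observe()["ee_pos"])
E
```

```text
time: 14.85
ee_pos: [0.2869, -0.1793, 0.2841]
orientation: [[0.996, 0.001, -0.091], [0.091, -0.001, 0.996], [0.001, -1.0, -0.001]]
wrist_force: [-0.4, -1.1, -0.3]
width: 0.001
7148 slope -0.00047170842936905294 z [0.13567865 0.1381832  0.14064713]
green [ 0.354 -0.102  0.08 ]
timer [ 0.354 -0.18   0.04 ]
blue [ 0.641 -0.166  0.079]
marker [ 0.651 -0.053  0.016]
[ 0.29527079 -0.25816032 -0.43304447] [ 0.2881038  -0.17953202  0.28395502]
```

View pics/top2.png

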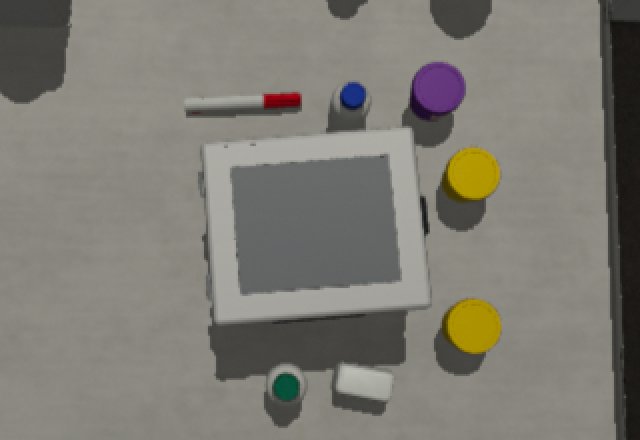

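The lid is shut flat at 138 mm with a slope of -0.0005 rad, the bystanders haven't moved, and the hand is clear.

```bash
python3 -c "
from rig import r
print(r.finish_job())"
```

```text
the job is handed in; nothing more can be done
None
```

The cool box is closed and the job is handed in at about 15 s of the 59 s allowed; the hand-in gave no verdict. I pushed the flap flat with the closed fingertips, then went round the front and pushed the lid shut from behind.

- **Flap:** with the lid still open, its top face measured 87.7 mm above the trolley with zero slope. It was on its stop at about 17 N.
- **Lid:** its top measured 138 mm with a slope of -0.0005 rad, against 137 mm in the description. It was on its stop at about 16 N.
- **Things round the box:** the two bottles, the timer and the marker measured within 1 mm of their starting positions.
- **Hand:** it finished clear of everything, with a wrist force of only noise level.
- **Not checked:** I could not see the jars after the flap went down, but nothing touched them. The flap is also hidden under the shut lid, so its angle was last measured before I closed the lid.

No check failed or disagreed. I viewed 7 of the 10 pictures.

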